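# Make up two breakfast orders at a bakery counter

## Robot

A 6-joint arm with a two-finger parallel gripper is mounted at the origin on the work surface. World frame = base frame: x ahead of the robot, y to its left, z up, the work surface at z = 0. Lengths are in mm, angles in rad, forces in N, time in s.
With the tool pointing down it reaches from about 350 to 850 mm from the base axis. Payload 8.1 kg.
Tool frame: the origin (TCP) lies at the very end of the fingers, on their centre line; the grasp point (between the pads) lies 19 mm behind it; z points along the fingers, y is the line along which they close (so a half turn about z gives the same grasp; the last joint's range is limited). The gripper opens to 85 mm and grips with 20 to 120 N. Pads are 22 mm wide; open, the fingers measure 114 mm over their backs; the gripper's body (76 mm by 85 mm) begins 54 mm behind the grasp point. The pads swing forward as they close: fully open they stand 13 mm farther back than shut.
Start: joints at [1.253, 0.13, 1.488, -0, 1.523, -0.085], TCP at [138.399, 583.824, 231.292] pointing down, gripper open.
Joint ranges: [-2.96, 2.96], [-0.89, 2.26], [0.02, 2.5], [-1.34, 4.48], [0, 2.73], [-2.66, 2.66]. Speed limits (rad/s): [2.39, 2.39, 2.79, 3.14, 3.14, 3.14].

## Interface

Orientations are given as a 3x3 rotation matrix whose columns are the frame's x, y, z axes.
In Python, from cell import r gives the robot as it stands.
- The arm moves only by the shell command python3 -m creep 'ROWS' [FORCE]. ROWS is text: rows parted by semicolons, each of 7 numbers parted by spaces: the shift along the tool's x, y, z in cm, then the turn, a rotation vector about the tool's x, y, z in rad, then the closure, from 0 (fully open) to 1 (shut). A call has 1 to 8 rows; each row is the pose to reach, as a shift and turn from the pose commanded when the call began, along the tool's axes at that moment; what a row does not reach only later rows make up. A row lasts 1/12 s, in which the tool goes at most 41.7 mm and 7.16 degrees, less where a joint would pass 70% of its speed; a pose out of reach is approached as far as the arm can. A call with a gripper value outside its range is refused whole. The fingers move at their own pace and stop on an object; FORCE is the grip in N (left out, the last holds). Time passes only in rows, so rows that repeat a pose let the fingers close. It gives the time, the measured TCP pose, the force, the opening and the grip force at its end, in the units of the state.
- r.get_state(): the state, without advancing time (a new reading comes with each control period).
- r.read_camera(name): name is "side" or "top"; returns the picture (400x640x3 uint8, blue, green, red); there is no depth.
- r.get_calibration(name): a dict with "mtx" (3x3 intrinsics, pixels), "eye" and "orientation" of the camera in the world. Camera axes: x right, y down, z forward; pixel columns grow to the right and rows downward; lengths in mm; the calibration is good to about 2 mm. A picture is of the moment at which its call begins. get_calibration takes no time and is no camera call.
- r.close_job(): hands the job in; it is judged then, once.
Trained networks look in the newest picture that a camera, given by its name, has taken for a name from the list of things; names that differ only in an ending like _2 or _b are one class to them, and where a whole thing is asked for, a point or a joint stands for the part that bears it (a point fixed in the world has none). Each returns a list of dicts, best first, with "score" (0 to 1); they miss things now and then, are a little off and sometimes report something else, mostly with a low value. They report only what shows in the picture. A call takes as long as a camera call.
- r.boxes_of(camera, name): "position" ([column, row] in pixels, amid what is visible of it).
- r.tip_of(camera, name): "position" ([column, row] in pixels: a listed point, or the origin of a listed thing).
The state is a dict: "clock": time; "joint_positions": joint angles; "qvel": joint speeds; "joint_efforts": joint torques, N m; "tcp_pos": TCP position; "orientation": TCP orientation; "contact_force": force on the tool from outside, world axes, zero at the start; "ft_torque": the same for the moment, N m; "finger_gap": finger opening in mm; "grasp_force": force on a finger pad.
Only numpy, scipy, OpenCV 4.12 (cv2) and the standard library are available. Lean on these libraries where they do the work, as an engineer would, in place of code of your own. Each camera call takes 0.05 s, during which the arm holds its last target. There are 200 camera calls.

## Task

Make up the two orders from the stock on the counter: the tall jar and the biscuit carton go into the square tray, one in each half; the loaf goes into the middle place of the long tray, with the squat jar in one end place and the tea caddy in the other. Everything must stand upright on the tray floor; set things down rather than drop them, and leave the butter crock standing where it is.

Things in the scene. Friction and masses are not known exactly. Their poses are not given: they have to be found in the camera images.
- square_tray: the square order tray: low brown wooden tray 172 x 172 mm, walls 5 mm thick, rim 14 mm above the counter, floor 5 mm thick; one thin divider as high as the rim runs along its y axis through the middle and makes two equal halves, each about 79 mm (along x) by 162 mm (along y), centred at x = +41 and -41 mm. Fixed to the counter. Origin at the centre of its underside, z up.
- long_tray: the long order tray: low brown wooden tray 262 mm (its x) x 124 mm (its y), walls 5 mm thick, rim 14 mm above the counter, floor 5 mm thick; two thin dividers as high as the rim run along y and make three places in a row, each about 80 mm (along x) by 114 mm (along y), centred at x = -84, 0 and +84 mm. Fixed to the counter. Origin at the centre of its underside, z up.
- tall_jar: the tall glass jar with a steel screw lid and blank paper band: upright and slender, 48 mm in diameter with straight sides up to 80 mm, the lid 44 mm wide above that, 92 mm high in all, about 0.22 kg. Origin at the centre of its underside, z up along its axis.
- squat_jar: the squat glass jar with a steel screw lid and blank paper band: upright, wide and low, 64 mm in diameter with straight sides up to 42 mm, the lid 60 mm wide above that, 54 mm high in all, about 0.24 kg. Origin at the centre of its underside, z up along its axis.
- carton: the biscuit carton: upright brown cardboard box with a roof-shaped top and a blank paper band, 50 mm (its x) by 70 mm (its y), straight sides up to 66 mm, the narrow ridge of the roof (along y) at 92 mm; rigid, about 0.18 kg. Origin at the centre of its underside, z up.
- loaf: the mini loaf: crusty, brown, firm tin loaf with a domed top and three pale cuts, 84 mm long (its x), 50 mm wide (its y), 52 mm high, flanks straight up to 40 mm; rigid, about 0.16 kg. Origin at the centre of its underside, z up.
- caddy: the tea caddy: bare aluminium box 54 x 54 mm, straight sides up to 66 mm, with a round steel lid 42 mm wide on top, 76 mm high in all, about 0.17 kg. Origin at the centre of its underside, sides along its x and y, z up.
- crock: the butter crock, which belongs to neither order: round white stoneware pot with a knobbed lid, 60 mm in diameter, 70 mm high, standing loose among the stock; nothing else stands higher than 12 mm there, but for the five stock things (thin blank price plaques lie between them). Origin at the centre of its underside, z up.

How it is judged:
By the outcome, as a careful person would: the job done as asked, in the order asked, and still so for the second after the job is handed in, with the robot touching nothing.
It also fails if it takes over 120 s, if anything falls off the work surface, if the arm or the gripper's body presses on something with over 40 N, if the wrist force passes 120 N, or if a joint passes its speed limit or range.

## Working session

There is one attempt and no reset: what is moved stays moved. The work goes in short steps, Python scripts to look and compute and a shell command to move; the robot and the scene stay as the last step left them, time stands still between calls to the robot, and variables do not carry over. Pictures are saved under pics/ and viewed, at most 14 in all, crops included, and the job is handed in when it is done.

```bash
ls; mkdir -p pics
python3 - <<'E'
from cell import r
import cv2, numpy as np
for c in("top","side"):
    cv2.imwrite(f"pics/{c}0.png",r.read_camera(c))
    k=r.get_calibration(c); print(c,{a:np.round(b,3).tolist() for a,b in k.items()})
    for n in "square_tray long_tray tall_jar squat_jar carton loaf caddy crock".split():
        print(n,[(np.round(d["position"]).tolist(),round(d["score"],2)) for d in r.tip_of(c,n)[:2]],[(np.round(d["position"]).tolist(),round(d["score"],2)) for d in r.boxes_of(c,n)[:2]])
s=r.get_state(); print(s)
E
```

```text
pics
top {'mtx': [[389.207, 0.0, 319.456], [0.0, 389.207, 206.182], [0.0, 0.0, 1.0]], 'eye': [422.093, 16.758, 838.243], 'orientation': [[0.001, -0.987, 0.159], [-1.0, -0.004, -0.018], [0.019, -0.159, -0.987]]}
square_tray [([173.0, 225.0], 0.79)] [([172.0, 226.0], 0.97)]
long_tray [([461.0, 244.0], 0.9)] [([464.0, 245.0], 0.65)]
tall_jar [([371.0, 152.0], 0.86)] [([373.0, 147.0], 0.84)]
squat_jar [([265.0, 155.0], 0.72), ([462.0, 245.0], 0.53)] [([265.0, 151.0], 0.61)]
carton [] [([274.0, 259.0], 0.96), ([375.0, 146.0], 0.48)]
loaf [([326.0, 204.0], 0.94)] [([325.0, 203.0], 0.78), ([265.0, 151.0], 0.26)]
caddy [([362.0, 258.0], 0.98)] [([362.0, 256.0], 0.83)]
crock [([314.0, 149.0], 0.84)] [([316.0, 145.0], 0.69)]
side {'mtx': [[412.375, 0.0, 320.05], [0.0, 412.375, 202.387], [0.0, 0.0, 1.0]], 'eye': [317.323, -581.962, 683.933], 'orientation': [[0.928, -0.259, 0.268], [-0.372, -0.673, 0.64], [0.015, -0.693, -0.72]]}
square_tray [([261.0, 137.0], 0.74)] [([259.0, 137.0], 0.89)]
long_tray [([336.0, 345.0], 0.91)] [([338.0, 345.0], 0.57)]
tall_jar [([390.0, 230.0], 0.73)] [([393.0, 21
[... 497 characters left out ...]
, 'qvel': array([-3.13129955e-04,  3.69776924e-04,  1.90599437e-04,  8.06868562e-04,
       -2.33902201e-04, -3.72066758e-05]), 'joint_efforts': array([-8.26821160e-04, -5.69305587e+01, -5.00846064e+01, -3.38715245e-04,
        1.43816935e-03,  2.37644741e-05]), 'tcp_pos': array([138.39373196, 583.84073419, 231.30593616]), 'orientation': array([[-9.73025145e-01,  2.30699083e-01, -8.71367262e-07],
       [ 2.30699083e-01,  9.73025145e-01,  1.51867631e-05],
       [ 4.35143459e-06,  1.45760788e-05, -1.00000000e+00]]), 'contact_force': array([-0.40165087,  0.26555344,  0.19263063]), 'ft_torque': array([ 0.01536634, -0.02761936,  0.02037314]), 'grasp_force': 0.0, 'finger_gap': 85.51723331824648}
```

View pics/top0.png

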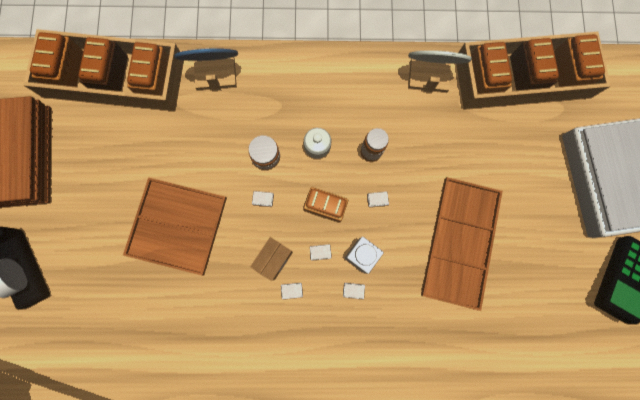

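View pics/side0.png

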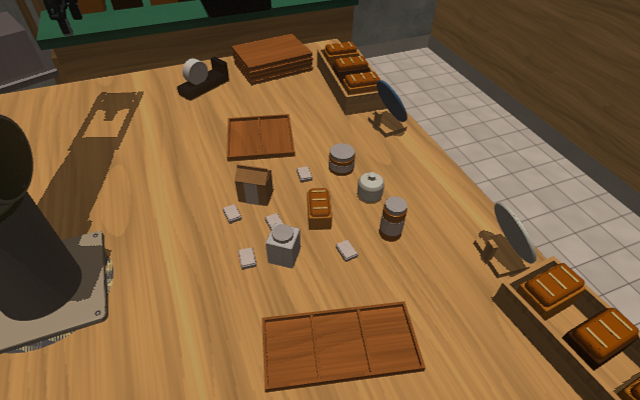

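The pictures show all five stock things, with the crock at top (316,145). The trays are at top (173,226) and (463,245). I'll zoom in for yaw and corners.

Run:
```python
import cv2, numpy as np
t=cv2.imread("pics/top0.png")
def crop(im,c0,r0,w,h,s,g):
    o=cv2.resize(im[r0:r0+h,c0:c0+w],None,fx=s,fy=s,interpolation=cv2.INTER_CUBIC)
    for i in range(0,w,g): cv2.putText(o,str(c0+i),(i*s,9),0,.35,(255,255,255)); cv2.line(o,(i*s,0),(i*s,h*s),(255,255,0),1)
    for i in range(0,h,g): cv2.putText(o,str(r0+i),(0,i*s),0,.35,(255,255,255)); cv2.line(o,(0,i*s),(w*s,i*s),(255,255,0),1)
    return o
cv2.imwrite("pics/stock.png",crop(t,240,120,150,165-15,4,20))
a=crop(t,120,174,110,140,4,20);b=crop(t,415,174,90,140,4,20)
cv2.imwrite("pics/trays.png",np.hstack([a,b]))
```

```text
(no output)
```

View pics/stock.png

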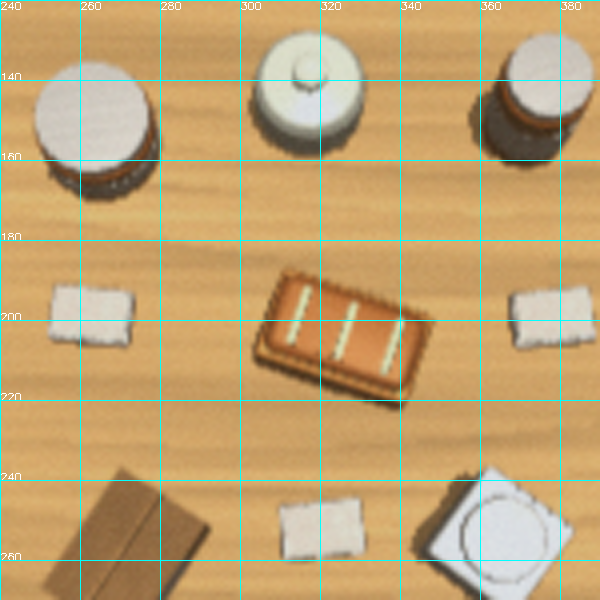

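View pics/trays.png

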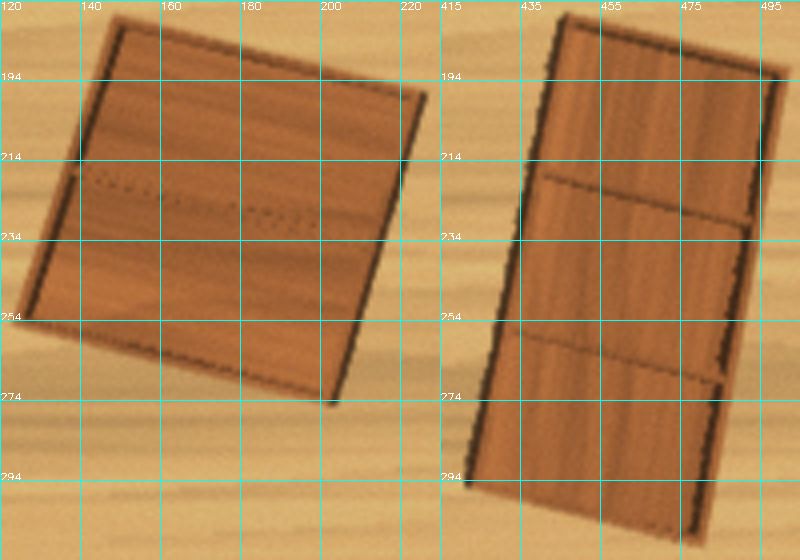

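The stock zoom shows the lids at about squat (263,149), tall (377,139) and crock knob (317,137). The carton eaves corners are at (270,236), (292,252) and (250,267). The caddy top corners are at (363,236), (383,253) and (347,258). Tray rim corners read clearly. Now I'll back-project these.

```bash
cat > h.py <<'E'
from cell import r
import numpy as np
from scipy.spatial.transform import Rotation as R
def back(c,p,z):
    k=r.get_calibration(c); d=np.array(k["orientation"])@np.linalg.solve(k["mtx"],[p[0],p[1],1]); e=np.array(k["eye"])
    return (e+d*(z-e[2])/d[2])[:2]
def proj(c,P):
    k=r.get_calibration(c); q=np.array(k["mtx"])@(np.array(k["orientation"]).T@(np.array(P)-k["eye"])); return q[:2]/q[2]
def go(x,y,z,yaw):
    """rows' numbers for tool y at world angle yaw (mod pi), tool down"""
    s=r.get_state(); O=np.array(s["orientation"]); p=np.array(s["tcp_pos"])
    best=None
    for a in (yaw,yaw+np.pi):
        yv=np.array([np.cos(a),np.sin(a),0]); zv=np.array([0,0,-1.]); T=np.c_[np.cross(yv,zv),yv,zv]
        v=R.from_matrix(O.T@T).as_rotvec()
        if best is None or np.linalg.norm(v)<np.linalg.norm(best): best=v
    print("shift cm",np.round(O.T@(np.array([x,y,z])-p)/10,2),"turn",np.round(best,3),"j6",round(s["joint_positions"][5],2))
E
python3 - <<'E'
from h import *
o=np.array([-.4,-.4])
def quad(n,pts,z):
    q=np.array([back("top",np.array(p)+o,z) for p in pts]); c=q.mean(0)
    e=[np.degrees(np.arctan2(*(q[(i+1)%4]-q[i])[::-1])) for i in range(4)]
    L=[np.linalg.norm(q[(i+1)%4]-q[i]) for i in range(4)]
    print(n,np.round(c,1),"edge ang",np.round(e,1),"len",np.round(L,1),"side tip",np.round(proj("side",[*c,0])))
quad("sq",[(149.5,177.8),(226.7,197.2),(203.7,275),(124.5,254)],14)
quad("long",[(445.7,177.5),(502.5,191),(481,310),(421.5,295.7)],14)
quad("carton",[(270.5,236.5),(292.5,251.7),(272.5,282.2),(250.5,267)],66)
quad("caddy",[(363,236.5),(383.3,253.2),(367.3,274.7),(347,258)],66)
f=[back("top",np.array(p)+o,z) for p,z in [((303.7,209.5),0),((340.7,222),0),((348.2,200),40),((312.5,187.5),40)]]
f=np.array(f);c=f.mean(0);print("loaf",c,[np.degrees(np.arctan2(*(b-a)[::-1])) for a,b in((f[0],f[1]),(f[3],f[2]))],np.linalg.norm(f[3]-f[0]),proj("side",[*c,0]))
for n,p,z in [("squat",(263,149.3),54),("tall",(377.5,138.7),92),("crock",(317,137.5),70)]:
    c=back("top",np.array(p)+o,z);print(n,c,proj("side",[*c,0]))
E
```

```text
sq [513.3 305.3] edge ang [-104.   166.    75.5  -13.9] len [172.3 169.4 171.8 168. ] side tip [261. 138.]
long [ 479.6 -303.1] edge ang [-103.5  165.8   76.7  -14.1] len [126.5 259.7 126.1 260.1] side tip [341. 344.]
carton [441.4  97.3] edge ang [-124.2  147.2   56.2  -32.3] len [53.1 70.3 52.4 70.7] side tip [257. 196.]
caddy [448.9 -87. ] edge ang [-129.7  142.2   50.7  -37.2] len [51.6 53.  51.1 53.4] side tip [285. 255.]
loaf [557.394495   -11.74306827] [np.float64(-108.62644261971903), np.float64(-109.38656904734246)] 44.76816459028154 [320.33069908 215.16534161]
squat [668.82402888 121.02997348] [341.78153912 166.75391399]
tall [ 680.51728223 -112.36042628] [390.6014024  232.19638671]
crock [689.76209461   8.6707283 ] [369.2953383  194.13181698]
```

```bash
python3 -m creep '-68.8 -55.2 6 0 0 0 0;-68.8 -55.2 6 0 0 0 0;-68.8 -55.2 6 0 0 0 0;-68.8 -55.2 6 0 0 0 0;-68.8 -55.2 6 0 0 0 0;-68.8 -55.2 6 0 0 0 0;-68.8 -55.2 6 0 0 0 0;-68.8 -55.2 6 0 0 0 0'; python3 -c "
from h import *
go(680.5,-112.4,150,np.radians(76.7))"
```

```text
clock: 2.37
tcp_pos: [343.6, 319.8, 208.8]
orientation: [[-0.973, 0.23, 0.001], [0.23, 0.973, 0.001], [-0.001, 0.001, -1.0]]
contact_force: [1.3, -0.1, 1.0]
finger_gap: 85.4
grasp_force: 0.0
shift cm [-42.74 -34.3    5.88] turn [ 0.001  0.001 -0.   ] j6 -0.7
```

```bash
python3 -m creep '-42.7 -34.3 5.9 0 0 0 0;-42.7 -34.3 5.9 0 0 0 0;-42.7 -34.3 5.9 0 0 0 0;-42.7 -34.3 5.9 0 0 0 0;-42.7 -34.3 5.9 0 0 0 0;-42.7 -34.3 5.9 0 0 0 0;-42.7 -34.3 5.9 0 0 0 0;-42.7 -34.3 5.9 0 0 0 0' | head -2; python3 -c "
from h import *
go(680.5,-112.4,130,np.radians(76.7))"
```

```text
clock: 3.03
tcp_pos: [547.4, 57.9, 173.0]
shift cm [-16.88 -13.5    4.31] turn [ 0.     0.001 -0.001] j6 -1.33
```

```bash
python3 -m creep '-16.9 -13.5 4.3 0 0 0 0;-16.9 -13.5 4.3 0 0 0 0;-16.9 -13.5 4.3 0 0 0 0;-16.9 -13.5 4.3 0 0 0 0;-16.9 -13.5 4.3 0 0 0 0;-16.9 -13.5 4.3 0 0 0 0;-16.9 -13.5 4.3 0 0 0 0;-16.9 -13.5 4.3 0 0 0 0' | head -2
python3 - <<'E'
from h import *
import cv2
go(680.5,-112.4,42,np.radians(76.7))
a=r.read_camera("side");b=r.read_camera("top")
cv2.imwrite("pics/t1.png",np.vstack([cv2.resize(a[100:300,250:550],None,fx=2,fy=2)]))
E
```

```text
clock: 3.7
tcp_pos: [679.4, -111.0, 129.0]
shift cm [-0.16 -0.11  8.7 ] turn [ 0.    -0.001 -0.002] j6 -1.57
```

View pics/t1.png

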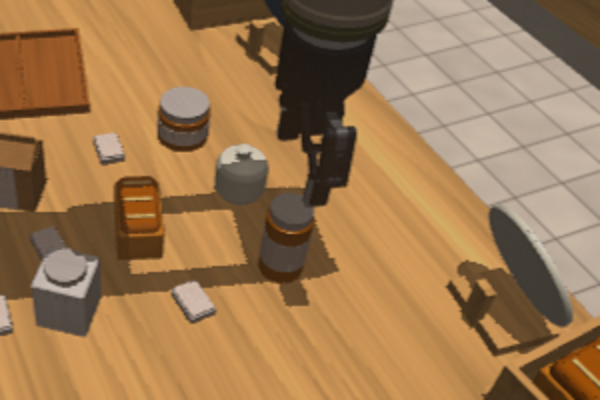

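Run:
```python
from h import *
u=np.array([.23,.973,0])
for s in(45,-45): print((proj("side",np.array([679.4,-111,142])+s*u)-[250,100])*2)
print((proj("side",[680.5,-112.4,92])-[250,100])*2)
```

```text
[287.21482759 137.50431644]
[313.72409395 201.95863124]
[293.89589876 205.38498686]
```

The side view shows the fingertips straddling the jar at crop (290,135) and (317,200), as predicted, and the lid at (292,205). The alignment is good. Next: descend, grip and lift.

```bash
python3 -m creep '-0.1 -0.1 3 0 0 0 0;-0.1 -0.1 6 0 0 0 0;-0.1 -0.1 8.7 0 0 0 0;-0.1 -0.1 8.7 0 0 0 0;-0.1 -0.1 8.7 0 0 0 0;-0.1 -0.1 8.7 0 0 0 0.5;-0.1 -0.1 8.7 0 0 0 1;-0.1 -0.1 8.7 0 0 0 1' 40; python3 -m creep '0 0 0 0 0 0 1;0 0 0 0 0 0 1;0 0 0 0 0 0 1;0 0 0 0 0 0 1;0 0 0 0 0 0 1;0 0 0 0 0 0 1;0 0 0 0 0 0 1;0 0 0 0 0 0 1' 40
```

```text
clock: 4.47
tcp_pos: [682.2, -111.8, 46.2]
orientation: [[-0.973, 0.23, 0.004], [0.23, 0.973, -0.001], [-0.004, -0.0, -1.0]]
contact_force: [-0.2, 0.7, 0.6]
finger_gap: 51.7
grasp_force: 0.1
clock: 5.13
tcp_pos: [682.2, -112.2, 46.2]
orientation: [[-0.973, 0.231, 0.004], [0.231, 0.973, -0.001], [-0.004, -0.0, -1.0]]
contact_force: [-0.9, 0.2, 6.8]
finger_gap: 47.2
grasp_force: 40.5
```

```bash
python3 -m creep '0 0 -2 0 0 0 1;0 0 -5 0 0 0 1;0 0 -8 0 0 0 1;0 0 -11 0 0 0 1;0 0 -11 0 0 0 1'; python3 -c "
from h import *
go(560,324,155,np.radians(76.7))"
```

```text
clock: 5.55
tcp_pos: [684.6, -112.7, 163.0]
orientation: [[-0.973, 0.231, 0.013], [0.231, 0.973, -0.003], [-0.013, -0.0, -1.0]]
contact_force: [1.4, -0.0, 0.5]
finger_gap: 46.9
grasp_force: 42.1
shift cm [22.22 39.61  0.51] turn [-0.     0.013 -0.001] j6 -1.57
```

```bash
python3 -m creep '22.2 39.6 0.5 0 0 0 1;22.2 39.6 0.5 0 0 0 1;22.2 39.6 0.5 0 0 0 1;22.2 39.6 0.5 0 0 0 1;22.2 39.6 0.5 0 0 0 1;22.2 39.6 0.5 0 0 0 1;22.2 39.6 0.5 0 0 0 1;22.2 39.6 0.5 0 0 0 1'>/dev/null;  python3 -m creep '0 0 0 0 0 0 1;0 0 0 0 0 0 1'; python3 -c "
from h import *
go(560,324,155,np.radians(76.7))"
```

```text
clock: 6.38
tcp_pos: [588.0, 211.5, 149.7]
orientation: [[-0.974, 0.226, 0.001], [0.226, 0.974, 0.0], [-0.001, 0.0, -1.0]]
contact_force: [-0.4, -0.7, -1.8]
finger_gap: 47.2
grasp_force: 42.2
shift cm [ 5.27 10.33 -0.53] turn [0.    0.001 0.004] j6 -1.08
```

```bash
python3 -m creep '5.3 10.3 -0.5 0 0 0 1;5.3 10.3 -0.5 0 0 0 1;5.3 10.3 -0.5 0 0 0 1;5.3 10.3 2 0 0 0 1;5.3 10.3 5 0 0 0 1;5.3 10.3 8 0 0 0 1;5.3 10.3 8 0 0 0 1;5.3 10.3 8 0 0 0 1'>/dev/null;  python3 -m creep '0 0 0 0 0 0 1;0 0 0 0 0 0 1'; python3 -c "
from h import *
go(560,324,52,np.radians(76.7))"
```

```text
clock: 7.22
tcp_pos: [563.2, 321.5, 72.5]
orientation: [[-0.973, 0.232, 0.004], [0.232, 0.973, 0.002], [-0.004, 0.003, -1.0]]
contact_force: [0.6, 0.2, -1.5]
finger_gap: 46.8
grasp_force: 42.5
shift cm [0.38 0.16 2.05] turn [ 0.003  0.004 -0.002] j6 -0.9
```

```bash
python3 -m creep '0.2 0.1 0.7 0 0 0 1;0.3 0.1 1.3 0 0 0 1;0.4 0.1 1.9 0 0 0 1;0.4 0.1 1.9 0 0 0 1;0.4 0.1 1.9 0 0 0 1'; python3 -c "
from h import *
go(560,324,52,np.radians(76.7))"
```

```text
clock: 7.63
tcp_pos: [557.5, 322.9, 50.5]
orientation: [[-0.973, 0.231, 0.0], [0.231, 0.973, -0.0], [-0.001, -0.0, -1.0]]
contact_force: [0.6, -3.3, 1.8]
finger_gap: 46.9
grasp_force: 41.7
shift cm [-0.22  0.16 -0.15] turn [-0.     0.001 -0.001] j6 -0.89
```

```bash
python3 -m creep '0 0 0 0 0 0 0.6;0 0 0 0 0 0 0.3;0 0 0 0 0 0 0;0 0 0 0 0 0 0;0 0 -2 0 0 0 0;0 0 -5 0 0 0 0;0 0 -8 0 0 0 0;0 0 -11 0 0 0 0'; python3 -c "
from h import *
go(441.4,97.3,150,np.radians(57))
for n in ('top','side'):
  r.read_camera(n)
  for k in ('tall_jar','carton'): print(n,k,[(d['position'],d['score']) for d in r.tip_of(n,k)[:2]])
  print(proj(n,[560,324,5]))
"
```

```text
clock: 8.3
tcp_pos: [556.8, 323.2, 161.0]
orientation: [[-0.973, 0.23, -0.001], [0.23, 0.973, -0.0], [0.001, -0.0, -1.0]]
contact_force: [1.0, 0.4, -0.1]
finger_gap: 85.5
grasp_force: 0.0
shift cm [  6.02 -24.64   1.11] turn [-0.001 -0.001  0.343] j6 -0.89
top tall_jar [([172.5, 205.2], 0.59)]
top carton [([277.6, 257.0], 0.83)]
[169.8173254 203.8446413]
side tall_jar [([273.5, 127.2], 0.93)]
side carton [([254.4, 191.6], 0.97)]
[275.73283952 129.1363328 ]
```

```bash
python3 -m creep '6 -24.6 1.1 0 0 0.34 0;6 -24.6 1.1 0 0 0.34 0;6 -24.6 1.1 0 0 0.34 0;6 -24.6 1.1 0 0 0.34 0;6 -24.6 1.1 0 0 0.34 0;6 -24.6 1.1 0 0 0.34 0;6 -24.6 1.1 0 0 0.34 0;6 -24.6 1.1 0 0 0.34 0'>/dev/null; python3 -m creep '0 0 0 0 0 0 0;0 0 0 0 0 0 0'; python3 -c "
from h import *
go(441.4,97.3,33,np.radians(57))"
```

```text
clock: 9.43
tcp_pos: [442.5, 98.5, 149.0]
orientation: [[-0.841, 0.542, -0.0], [0.542, 0.841, 0.0], [0.001, 0.0, -1.0]]
contact_force: [-0.2, 0.4, -0.5]
finger_gap: 85.6
grasp_force: 0.0
shift cm [ 0.03 -0.16 11.6 ] turn [ 0.    -0.001  0.004] j6 -0.89
```

```bash
python3 -m creep '0 -0.1 3 0 0 0 0;0 -0.1 6 0 0 0 0;0 -0.1 9 0 0 0 0;0 -0.1 11.7 0 0 0 0;0 -0.1 11.7 0 0 0 0;0 -0.1 11.7 0 0 0 0.5;0 -0.1 11.7 0 0 0 1;0 -0.1 11.7 0 0 0 1' 40; python3 -m creep '0 0 0 0 0 0 1;0 0 0 0 0 0 1;0 0 0 0 0 0 1;0 0 0 0 0 0 1;0 0 0 0 0 0 1' 40;python3 -m creep '0 0 -2 0 0 0 1;0 0 -5 0 0 0 1;0 0 -8 0 0 0 1;0 0 -11 0 0 0 1;0 0 -11 0 0 0 1;0 0 -11 0 0 0 1'; python3 -c "
from h import *
go(467.5,291,145,np.radians(-14.2))"
```

```text
clock: 10.1
tcp_pos: [443.7, 97.4, 34.5]
orientation: [[-0.841, 0.541, 0.003], [0.541, 0.841, 0.0], [-0.003, 0.002, -1.0]]
contact_force: [-2.3, -4.1, 5.8]
finger_gap: 51.3
grasp_force: 4.9
clock: 10.52
tcp_pos: [443.9, 97.3, 34.7]
orientation: [[-0.84, 0.542, 0.005], [0.542, 0.84, 0.001], [-0.003, 0.003, -1.0]]
contact_force: [-0.5, 0.7, 7.4]
finger_gap: 49.2
grasp_force: 43.2
clock: 11.02
tcp_pos: [443.7, 97.0, 145.3]
orientation: [[-0.84, 0.542, 0.006], [0.542, 0.84, 0.001], [-0.005, 0.004, -1.0]]
contact_force: [-0.2, -0.7, -3.0]
finger_gap: 49.5
grasp_force: 42.6
shift cm [ 8.52 17.59  0.06] turn [0.006 0.002 1.246] j6 -0.9
```

```bash
python3 -m creep '8.5 17.6 0 0 0 1.246 1;8.5 17.6 0 0 0 1.246 1;8.5 17.6 0 0 0 1.246 1;8.5 17.6 0 0 0 1.246 1;8.5 17.6 0 0 0 1.246 1;8.5 17.6 0 0 0 1.246 1;8.5 17.6 0 0 0 1.246 1;8.5 17.6 0 0 0 1.246 1'>/dev/null; python3 -m creep '0 0 0 0 0 0.24 1;0 0 0 0 0 0.24 1;0 0 0 0 0 0.24 1;0 0 0 0 0 0.24 1;0 0 0 0 0 0.24 1';python3 -c "
from h import *
go(467.5,291,60,np.radians(-14.2))"
```

```text
clock: 12.1
tcp_pos: [465.2, 290.5, 141.4]
orientation: [[0.177, 0.984, -0.001], [0.984, -0.177, -0.001], [-0.001, -0.001, -1.0]]
contact_force: [-0.2, -0.3, -1.8]
finger_gap: 49.6
grasp_force: 43.0
shift cm [0.1  0.23 8.14] turn [-0.001  0.001  0.069] j6 0.64
```

```bash
python3 -m creep '0.1 0.2 2 0 0 0.07 1;0.1 0.2 5 0 0 0.07 1;0.1 0.2 8.1 0 0 0.07 1;0.1 0.2 8.1 0 0 0.07 1;0.1 0.2 8.1 0 0 0.07 1;0.1 0.2 8.1 0 0 0.07 1';python3 -c "
from h import *
go(467.5,291,40,np.radians(-14.2))"
```

```text
clock: 12.6
tcp_pos: [468.4, 291.8, 62.7]
orientation: [[0.248, 0.969, 0.001], [0.969, -0.248, 0.0], [0.001, 0.001, -1.0]]
contact_force: [0.4, 0.7, -1.5]
finger_gap: 48.9
grasp_force: 42.8
shift cm [-0.1  -0.07  2.27] turn [ 0.001 -0.001 -0.003] j6 0.72
```

```bash
python3 -m creep '-0.1 -0.1 0.8 0 0 0 1;-0.1 -0.1 1.5 0 0 0 1;-0.1 -0.1 2.1 0 0 0 1;-0.1 -0.1 2.1 0 0 0 1;-0.1 -0.1 2.2 0 0 0 1;-0.1 -0.1 2.2 0 0 0 1'
```

```text
clock: 13.1
tcp_pos: [466.7, 290.9, 39.8]
orientation: [[0.249, 0.968, 0.0], [0.968, -0.249, 0.0], [0.0, 0.0, -1.0]]
contact_force: [-0.7, 0.1, 1.5]
finger_gap: 49.7
grasp_force: 43.3
```

```bash
python3 -m creep '0 0 0 0 0 0 0.35;0 0 0 0 0 0 0.2;0 0 0 0 0 0 0.2;0 0 0 0 0 0 0.2;0 0 -3 0 0 0 0.2;0 0 -6 0 0 0 0.2;0 0 -9 0 0 0 0.2;0 0 -12 0 0 0 0.2'; python3 -c "
from h import *
go(557.4,-11.7,140,np.radians(-19))"
```

```text
clock: 13.77
tcp_pos: [466.3, 290.5, 160.5]
orientation: [[0.25, 0.968, -0.0], [0.968, -0.25, -0.0], [-0.0, -0.0, -1.0]]
contact_force: [1.2, -0.7, 0.4]
finger_gap: 68.3
grasp_force: 0.0
shift cm [-26.99  16.37   2.05] turn [-0.     0.     0.079] j6 0.72
```

```bash
python3 -m creep '-27 16.4 2 0 0 0.08 0.2;-27 16.4 2 0 0 0.08 0.2;-27 16.4 2 0 0 0.08 0.2;-27 16.4 2 0 0 0.08 0.2;-27 16.4 2 0 0 0.08 0.2;-27 16.4 2 0 0 0.08 0.2;-27 16.4 2 0 0 0.08 0.2;-27 16.4 2 0 0 0.08 0.2'>/dev/null; python3 -m creep '0 0 0 0 0 0 0.2;0 0 0 0 0 0 0.2;0 0 0 0 0 0 0.2'; python3 -c "
from h import *
go(557.4,-11.7,14,np.radians(-19))"
```

```text
clock: 14.68
tcp_pos: [557.8, -11.3, 139.2]
orientation: [[0.327, 0.945, -0.0], [0.945, -0.327, 0.0], [0.0, -0.001, -1.0]]
contact_force: [-0.6, -0.3, 0.5]
finger_gap: 68.3
grasp_force: 0.0
shift cm [-6.000e-02 -1.000e-02  1.252e+01] turn [-0.001 -0.    -0.001] j6 0.22
```

```bash
python3 -m creep '0 0 3.5 0 0 0 0.2;0 0 7 0 0 0 0.2;0 0 10 0 0 0 0.2;0 0 12.5 0 0 0 0.2;0 0 12.5 0 0 0 0.2;0 0 12.5 0 0 0 0.2;0 0 12.5 0 0 0 0.2' 40; python3 -m creep '0 0 0 0 0 0 0.6;0 0 0 0 0 0 1;0 0 0 0 0 0 1;0 0 0 0 0 0 1;0 0 0 0 0 0 1;0 0 0 0 0 0 1' 40
```

```text
clock: 15.27
tcp_pos: [559.1, -10.8, 16.1]
orientation: [[0.325, 0.946, 0.002], [0.946, -0.325, -0.0], [0.001, 0.002, -1.0]]
contact_force: [1.1, 0.5, 0.9]
finger_gap: 68.4
grasp_force: 0.0
clock: 15.77
tcp_pos: [560.1, -11.5, 17.1]
orientation: [[0.326, 0.945, 0.004], [0.945, -0.326, 0.0], [0.001, 0.004, -1.0]]
contact_force: [-0.8, 2.6, 5.9]
finger_gap: 49.0
grasp_force: 42.9
```

```bash
python3 -m creep '0 0 -2 0 0 0 1;0 0 -5 0 0 0 1;0 0 -8 0 0 0 1;0 0 -11 0 0 0 1;0 0 -11 0 0 0 1;0 0 -11 0 0 0 1' 50; python3 -c "
from h import *
go(479.6,-303.1,125,np.radians(-13.6))"
```

```text
clock: 16.27
tcp_pos: [560.5, -12.0, 128.3]
orientation: [[0.326, 0.945, 0.007], [0.945, -0.326, -0.001], [0.002, 0.007, -1.0]]
contact_force: [0.0, -0.1, -1.8]
finger_gap: 49.0
grasp_force: 54.4
shift cm [-30.16   1.84   0.29] turn [ 0.007 -0.001 -0.095] j6 0.22
```

```bash
python3 -m creep '-30.2 1.8 0.3 0 0 -0.095 1;-30.2 1.8 0.3 0 0 -0.095 1;-30.2 1.8 0.3 0 0 -0.095 1;-30.2 1.8 0.3 0 0 -0.095 1;-30.2 1.8 0.3 0 0 -0.095 1;-30.2 1.8 0.3 0 0 -0.095 1;-30.2 1.8 0.3 0 0 -0.095 1;-30.2 1.8 0.3 0 0 -0.095 1' >/dev/null; python3 -m creep '0 0 0 0 0 0 1;0 0 0 0 0 0 1;0 0 0 0 0 0 1'; python3 -c "
from h import *
go(479.6,-303.1,42,np.radians(-13.6))"
```

```text
clock: 17.18
tcp_pos: [476.4, -301.7, 120.4]
orientation: [[0.235, 0.972, -0.001], [0.972, -0.235, 0.001], [0.001, -0.001, -1.0]]
contact_force: [1.1, 1.0, -1.2]
finger_gap: 48.9
grasp_force: 54.3
shift cm [-0.07  0.36  7.84] turn [-0.001 -0.001  0.   ] j6 -0.42
```

```bash
python3 -m creep '0 0.3 2 0 0 0 1;0 0.3 5 0 0 0 1;0 0.3 7.8 0 0 0 1;0 0.3 7.8 0 0 0 1;0 0.3 7.8 0 0 0 1;0 0.3 7.8 0 0 0 1'; python3 -c "
from h import *
go(479.6,-303.1,22,np.radians(-13.6))"
```

```text
clock: 17.68
tcp_pos: [480.4, -303.2, 44.6]
orientation: [[0.234, 0.972, 0.001], [0.972, -0.234, -0.0], [-0.0, 0.001, -1.0]]
contact_force: [1.5, -0.2, -0.6]
finger_gap: 48.9
grasp_force: 54.1
shift cm [-0.01 -0.08  2.26] turn [0.001 0.    0.002] j6 -0.42
```

```bash
python3 -m creep '0 -0.1 0.8 0 0 0 1;0 -0.1 1.5 0 0 0 1;0 -0.1 2.1 0 0 0 1;0 -0.1 2.1 0 0 0 1;0 -0.1 2.2 0 0 0 1;0 -0.1 2.2 0 0 0 1'
```

```text
clock: 18.18
tcp_pos: [478.7, -303.7, 22.1]
orientation: [[0.235, 0.972, 0.0], [0.972, -0.235, -0.0], [-0.0, 0.0, -1.0]]
contact_force: [-1.5, 1.3, 4.8]
finger_gap: 49.3
grasp_force: 55.3
```

```bash
python3 -m creep '0 0 0 0 0 0 0.3;0 0 0 0 0 0 0;0 0 0 0 0 0 0;0 0 0 0 0 0 0;0 0 -3 0 0 0 0;0 0 -6 0 0 0 0;0 0 -9 0 0 0 0;0 0 -12 0 0 0 0'; python3 -m creep '0 0 0 0 0 -1 0;0 0 0 0 0 -1 0;0 0 0 0 0 -1 0;0 0 0 0 0 -1 0;0 0 0 0 0 -1 0;0 0 0 0 0 -1 0;0 0 0 0 0 -1 0;0 0 0 0 0 -1 0' >/dev/null
python3 - <<'E'
from h import *
import cv2
go(668.8,121,130,np.radians(76.5))
a=r.read_camera("side");cv2.imwrite("pics/s2.png",a)
for n in ('top','side'):
  r.read_camera(n)
  for k in ('squat_jar','loaf'): print(n,k,[(d['position'],d['score']) for d in r.tip_of(n,k)[:2]])
  print(proj(n,[668.8,121,0]),proj(n,[479.6,-303,5]))
E
```

```text
clock: 18.85
tcp_pos: [478.2, -303.3, 142.4]
orientation: [[0.235, 0.972, -0.0], [0.972, -0.235, 0.0], [0.0, -0.001, -1.0]]
contact_force: [0.3, 0.4, 0.4]
finger_gap: 85.5
grasp_force: 0.0
shift cm [17.26 43.2   1.12] turn [ 0.    -0.    -0.566] j6 -1.42
top squat_jar [([265.9, 153.5], 0.67)]
top loaf [([462.7, 238.4], 0.94)]
[265.6661781  156.30270193] [460.87045968 241.93087177]
side squat_jar []
side loaf [([342.6, 340.2], 0.88)]
[341.7776422  166.76352739] [341.44910354 342.21899334]
```

View pics/s2.png

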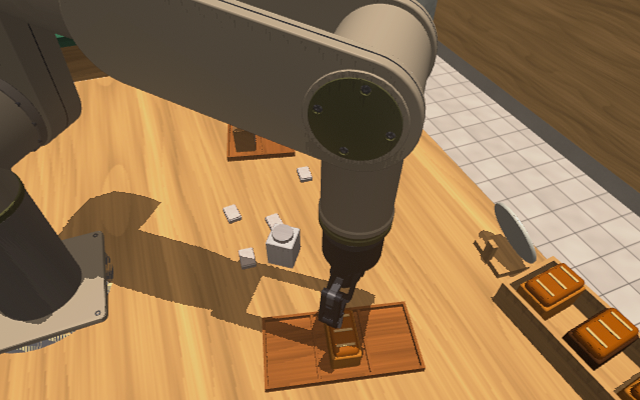

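The loaf stands in the middle place at about (343,345). On to the squat jar.

```bash
python3 -m creep '17.3 43.2 1.1 0 0 -0.566 0;17.3 43.2 1.1 0 0 -0.566 0;17.3 43.2 1.1 0 0 -0.566 0;17.3 43.2 1.1 0 0 -0.566 0;17.3 43.2 1.1 0 0 -0.566 0;17.3 43.2 1.1 0 0 -0.566 0;17.3 43.2 1.1 0 0 -0.566 0;17.3 43.2 1.1 0 0 -0.566 0' | head -3; python3 -c "
from h import *
go(668.8,121,130,np.radians(76.5))"
```

```text
clock: 20.53
tcp_pos: [617.1, 1.9, 133.5]
orientation: [[-0.97, 0.242, 0.0], [0.242, 0.97, -0.0], [-0.0, -0.0, -1.0]]
shift cm [-2.14 12.81  0.35] turn [-0.     0.    -0.008] j6 -1.41
```

```bash
python3 -m creep '-2.1 12.8 0.3 0 0 0 0;-2.1 12.8 0.3 0 0 0 0;-2.1 12.8 0.3 0 0 0 0;-2.1 12.8 0.3 0 0 0 0;-2.1 12.8 0.3 0 0 0 0;-2.1 12.8 0.3 0 0 0 0;-2.1 12.8 0.3 0 0 0 0' | head -3; python3 -c "
from h import *
go(668.8,121,14,np.radians(76.5))"
```

```text
clock: 21.12
tcp_pos: [667.3, 117.8, 130.2]
orientation: [[-0.97, 0.241, -0.001], [0.241, 0.97, -0.001], [0.0, -0.001, -1.0]]
shift cm [-0.08  0.35 11.62] turn [-0.001 -0.    -0.008] j6 -1.23
```

```bash
python3 -m creep '-0.1 0.1 3 0 0 0 0;-0.1 0.2 6 0 0 0 0;-0.1 0.2 6 0 0 0 0;-0.1 0.2 6 0 0 0 0' | head -3; python3 -c "
from h import *
go(668.8,121,14,np.radians(76.5))"
```

```text
clock: 21.45
tcp_pos: [666.7, 119.0, 68.4]
orientation: [[-0.97, 0.242, -0.005], [0.242, 0.97, -0.001], [0.005, -0.002, -1.0]]
shift cm [-0.18  0.26  5.43] turn [-0.002 -0.005 -0.009] j6 -1.23
```

```bash
python3 -m creep '-0.1 0.2 2 0 0 0 0;-0.1 0.2 4 0 0 0 0;-0.1 0.2 5.6 0 0 0 0;-0.1 0.2 5.6 0 0 0 0;-0.1 0.2 5.6 0 0 0 0.3;-0.1 0.2 5.6 0 0 0 1;-0.1 0.2 5.6 0 0 0 1;-0.1 0.2 5.6 0 0 0 1' 50 ; python3 -m creep '0 0 0 0 0 0 1;0 0 0 0 0 0 1;0 0 0 0 0 0 1' 50
```

```text
clock: 22.12
tcp_pos: [672.2, 122.5, 16.9]
orientation: [[-0.971, 0.24, 0.004], [0.24, 0.971, 0.0], [-0.003, 0.001, -1.0]]
contact_force: [0.0, -0.9, 5.9]
finger_gap: 62.0
grasp_force: 55.5
clock: 22.37
tcp_pos: [672.2, 122.5, 16.9]
orientation: [[-0.971, 0.24, 0.004], [0.24, 0.971, 0.0], [-0.004, 0.001, -1.0]]
contact_force: [-0.1, -1.0, 6.8]
finger_gap: 62.2
grasp_force: 55.7
```

```bash
python3 -m creep '0 0 0 0 0 0 0.1;0 0 0 0 0 0 0.1;0 0 0 0 0 0 0.1;0.2 0 0.5 0 0 0 0.1;0.2 0 0.6 0 0 0 0.1;0.2 0 0.6 0 0 0 1;0.2 0 0.6 0 0 0 1;0.2 0 0.6 0 0 0 1' 50 >/dev/null; python3 -m creep '0 0 0 0 0 0 1;0 0 0 0 0 0 1;0 0 0 0 0 0 1' 50; python3 -m creep '0 0 -2 0 0 0 1;0 0 -5 0 0 0 1;0 0 -8 0 0 0 1;0 0 -12 0 0 0 1;0 0 -12 0 0 0 1;0 0 -12 0 0 0 1'; python3 -c "
from h import *
go(561,-323.5,130,np.radians(76.4))"
```

```text
clock: 23.28
tcp_pos: [668.3, 122.9, 8.1]
orientation: [[-0.971, 0.24, -0.001], [0.24, 0.971, -0.0], [0.001, -0.0, -1.0]]
contact_force: [-0.5, 0.2, -2.2]
finger_gap: 62.6
grasp_force: 55.0
clock: 23.78
tcp_pos: [671.3, 123.2, 133.0]
orientation: [[-0.971, 0.24, 0.008], [0.24, 0.971, 0.001], [-0.007, 0.003, -1.0]]
contact_force: [-0.2, 0.4, -2.8]
finger_gap: 62.8
grasp_force: 55.8
shift cm [ 1.000e-02 -4.602e+01  1.800e-01] turn [ 0.003  0.007 -0.005] j6 -1.22
```

```bash
python3 -m creep '0 -46 0.2 0 0 0 1;0 -46 0.2 0 0 0 1;0 -46 0.2 0 0 0 1;0 -46 0.2 0 0 0 1;0 -46 0.2 0 0 0 1;0 -46 0.2 0 0 0 1;0 -46 0.2 0 0 0 1;0 -46 0.2 0 0 0 1' >/dev/null; python3 -m creep '0 -13 0 0 0 0 1;0 -13 0 0 0 0 1;0 -13 0 0 0 0 1;0 -13 0 0 0 0 1;0 -13 0 0 0 0 1;0 -13 0 0 0 0 1'; python3 -c "
from h import *
go(561,-323.5,40,np.radians(76.4))"
```

```text
clock: 24.95
tcp_pos: [556.5, -326.4, 125.1]
orientation: [[-0.971, 0.241, -0.002], [0.241, 0.971, 0.002], [0.003, 0.002, -1.0]]
contact_force: [0.4, -0.1, -1.4]
finger_gap: 62.5
grasp_force: 56.1
shift cm [-0.39  0.38  8.51] turn [ 0.002 -0.003 -0.006] j6 -1.94
```

```bash
python3 -m creep '-0.4 0.2 2 0 0 0 1;-0.4 0.3 5 0 0 0 1;-0.4 0.3 8.5 0 0 0 1;-0.4 0.3 8.5 0 0 0 1;-0.4 0.3 8.5 0 0 0 1;-0.4 0.3 8.5 0 0 0 1'; python3 -c "
from h import *
go(561,-323.5,13,np.radians(76.4))"
```

```text
clock: 25.45
tcp_pos: [563.0, -323.9, 43.0]
orientation: [[-0.971, 0.238, 0.0], [0.238, 0.971, -0.0], [-0.0, 0.0, -1.0]]
contact_force: [0.1, -0.0, -2.0]
finger_gap: 62.8
grasp_force: 56.6
shift cm [ 0.2  -0.01  3.  ] turn [ 0.     0.    -0.003] j6 -1.93
```

```bash
python3 -m creep '0.1 0 1 0 0 0 1;0.1 0 2 0 0 0 1;0.1 0 2.7 0 0 0 1;0.1 0 2.7 0 0 0 1;0.1 0 2.9 0 0 0 1;0.1 0 2.9 0 0 0 1'
```

```text
clock: 25.95
tcp_pos: [561.1, -324.8, 13.2]
orientation: [[-0.971, 0.24, -0.0], [0.24, 0.971, 0.0], [0.0, 0.0, -1.0]]
contact_force: [0.1, -0.5, -1.0]
finger_gap: 62.2
grasp_force: 56.5
```

```bash
python3 -m creep '0 0 0.1 0 0 0 1;0 0 0.1 0 0 0 1;0 0 0.1 0 0 0 1'
```

```text
clock: 26.2
tcp_pos: [561.5, -325.1, 12.8]
orientation: [[-0.971, 0.24, 0.001], [0.24, 0.971, -0.001], [-0.001, -0.0, -1.0]]
contact_force: [-2.0, 1.8, 4.0]
finger_gap: 62.5
grasp_force: 57.0
```

```bash
python3 -m creep '0 0 0 0 0 0 0.15;0 0 0 0 0 0 0.15;0 0 0 0 0 0 0.15;0 0 0 0 0 0 0.15;0 0 -3 0 0 0 0.1;0 0 -6 0 0 0 0;0 0 -9 0 0 0 0;0 0 -12 0 0 0 0'; python3 -c "
from h import *
go(448.9,-87,130,np.radians(51.5))"
```

```text
clock: 26.87
tcp_pos: [560.9, -324.5, 133.0]
orientation: [[-0.971, 0.24, -0.0], [0.24, 0.971, 0.0], [0.0, 0.0, -1.0]]
contact_force: [0.2, -1.1, -0.2]
finger_gap: 85.4
grasp_force: 0.0
shift cm [16.57 20.38  0.31] turn [ 0.   -0.    0.43] j6 -1.93
```

```bash
python3 -m creep '16.6 20.4 0.3 0 0 0.43 0;16.6 20.4 0.3 0 0 0.43 0;16.6 20.4 0.3 0 0 0.43 0;16.6 20.4 0.3 0 0 0.43 0;16.6 20.4 0.3 0 0 0.43 0;16.6 20.4 0.3 0 0 0.43 0;16.6 20.4 0.3 0 0 0.43 0;16.6 20.4 0.3 0 0 0.43 0'>/dev/null; python3 -m creep '0 0 0 0 0 0 0;0 0 0 0 0 0 0;0 0 0 0 0 0 0'; python3 -c "
from h import *
go(448.9,-87,28,np.radians(51.5))"
```

```text
clock: 27.78
tcp_pos: [449.6, -88.1, 129.3]
orientation: [[-0.782, 0.623, 0.001], [0.623, 0.782, -0.001], [-0.001, 0.0, -1.0]]
contact_force: [0.1, -0.0, -0.1]
finger_gap: 85.4
grasp_force: 0.0
shift cm [ 0.14  0.04 10.13] turn [ 0.     0.001 -0.001] j6 -1.2
```

```bash
python3 -m creep '0.1 0 3 0 0 0 0;0.1 0 6 0 0 0 0;0.1 0 9 0 0 0 0;0.1 0 10.2 0 0 0 0;0.1 0 10.2 0 0 0 0;0.1 0 10.2 0 0 0 0.5;0.1 0 10.2 0 0 0 1;0.1 0 10.2 0 0 0 1' 40 >/dev/null; python3 -m creep '0 0 0 0 0 0 1;0 0 0 0 0 0 1;0 0 0 0 0 0 1;0 0 0 0 0 0 1' 40;python3 -m creep '0 0 -2 0 0 0 1;0 0 -5 0 0 0 1;0 0 -8 0 0 0 1;0 0 -11 0 0 0 1;0 0 -11 0 0 0 1;0 0 -11 0 0 0 1'; python3 -c "
from h import *
go(398,-283,140,np.radians(76.4))"
```

```text
clock: 28.78
tcp_pos: [449.8, -87.0, 28.9]
orientation: [[-0.783, 0.623, 0.004], [0.623, 0.783, -0.002], [-0.004, 0.001, -1.0]]
contact_force: [0.8, -1.9, 6.0]
finger_gap: 53.5
grasp_force: 43.2
clock: 29.28
tcp_pos: [449.7, -86.6, 139.3]
orientation: [[-0.783, 0.622, 0.005], [0.622, 0.783, -0.001], [-0.005, 0.002, -1.0]]
contact_force: [0.4, 0.3, -2.4]
finger_gap: 53.9
grasp_force: 43.1
shift cm [ -8.17 -18.59  -0.06] turn [ 0.001  0.005 -0.434] j6 -1.2
```

```bash
python3 -m creep '-8.2 -18.6 0 0 0 -0.434 1;-8.2 -18.6 0 0 0 -0.434 1;-8.2 -18.6 0 0 0 -0.434 1;-8.2 -18.6 0 0 0 -0.434 1;-8.2 -18.6 0 0 0 -0.434 1;-8.2 -18.6 0 0 0 -0.434 1;-8.2 -18.6 0 0 0 -0.434 1;-8.2 -18.6 0 0 0 -0.434 1'>/dev/null; python3 -m creep '0 0 0 0 0 0 1;0 0 0 0 0 0 1;0 0 0 0 0 0 1'; python3 -c "
from h import *
go(398,-283,56,np.radians(76.4))"
```

```text
clock: 30.2
tcp_pos: [396.6, -281.6, 136.5]
orientation: [[-0.972, 0.234, -0.001], [0.234, 0.972, 0.001], [0.001, 0.001, -1.0]]
contact_force: [0.3, -0.3, -2.6]
finger_gap: 53.9
grasp_force: 43.4
shift cm [-0.17 -0.11  8.05] turn [ 0.001 -0.001  0.001] j6 -2.06
```

```bash
python3 -m creep '-0.1 -0.1 2 0 0 0 1;-0.1 -0.1 5 0 0 0 1;-0.1 -0.1 8 0 0 0 1;-0.1 -0.1 8 0 0 0 1;-0.1 -0.1 8 0 0 0 1;-0.1 -0.1 8 0 0 0 1'>/dev/null;  python3 -m creep '0 0 0.8 0 0 0 1;0 0 1.5 0 0 0 1;0 0 2 0 0 0 1;0 0 2 0 0 0 1;0 0 2.1 0 0 0 1;0 0 2.1 0 0 0 1'
```

```text
clock: 31.2
tcp_pos: [397.2, -284.1, 36.0]
orientation: [[-0.972, 0.236, -0.0], [0.236, 0.972, 0.0], [0.0, -0.0, -1.0]]
contact_force: [-0.1, 1.0, -2.2]
finger_gap: 53.5
grasp_force: 43.5
```

Pick height was 28.9, so the floor should be near 33.9, about 2 mm lower.

```bash
python3 -m creep '0 0 0.1 0 0 0 1;0 0 0.2 0 0 0 1;0 0 0.2 0 0 0 1;0 0 0.25 0 0 0 1;0 0 0.25 0 0 0 1'
```

```text
clock: 31.62
tcp_pos: [397.3, -284.2, 34.0]
orientation: [[-0.972, 0.236, 0.0], [0.236, 0.972, -0.0], [-0.0, -0.0, -1.0]]
contact_force: [-1.9, 1.5, 3.4]
finger_gap: 54.0
grasp_force: 44.0
```

Contact made. Release, rise, swing clear, then check.

```bash
python3 -m creep '0 0 0 0 0 0 0.15;0 0 0 0 0 0 0.1;0 0 0 0 0 0 0;0 0 0 0 0 0 0;0 0 -3 0 0 0 0;0 0 -7 0 0 0 0;0 0 -11 0 0 0 0;0 0 -15 0 0 0 0'; python3 -m creep '-10 12 -6 0 0 0 0;-10 20 -6 0 0 0 0;-10 30 -6 0 0 0 0;-10 30 -6 0 0 0 0;-10 30 -6 0 0 0 0;-10 30 -6 0 0 0 0;-10 30 -6 0 0 0 0;-10 30 -6 0 0 0 0' | head -2
python3 - <<'E'
from h import *
import cv2
a=r.read_camera("side");b=r.read_camera("top")
cv2.imwrite("pics/f.png",np.vstack([np.hstack([cv2.resize(b[165:320,110:240],None,fx=3,fy=3)[:300],cv2.resize(b[165:320,410:510],None,fx=3,fy=3)[:450][:300]])]) if 0 else np.hstack([cv2.resize(b[165:315,115:235],None,fx=3.3,fy=3.3),cv2.resize(b[165:315,412:512],None,fx=3.3,fy=3.3)]))
cv2.imwrite("pics/fs.png",a)
E
```

```text
clock: 32.28
tcp_pos: [396.7, -283.6, 184.8]
orientation: [[-0.972, 0.236, -0.001], [0.236, 0.972, 0.001], [0.001, 0.0, -1.0]]
contact_force: [1.5, -1.6, 0.2]
finger_gap: 85.4
grasp_force: 0.0
clock: 32.95
tcp_pos: [566.0, -13.3, 244.0]
```

View pics/f.png

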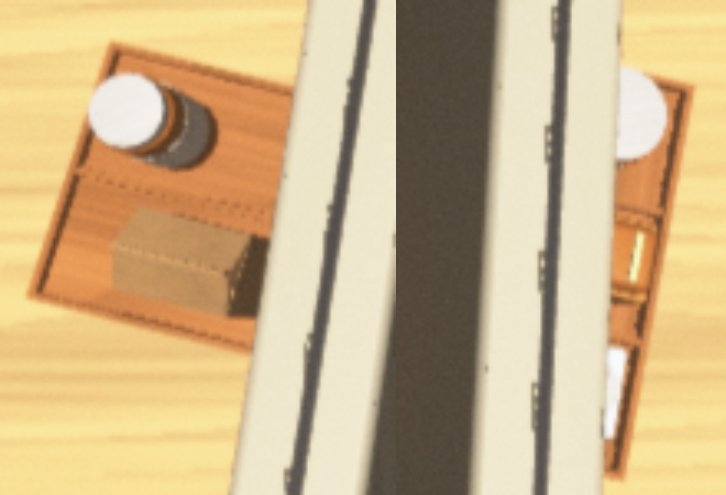

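View pics/fs.png

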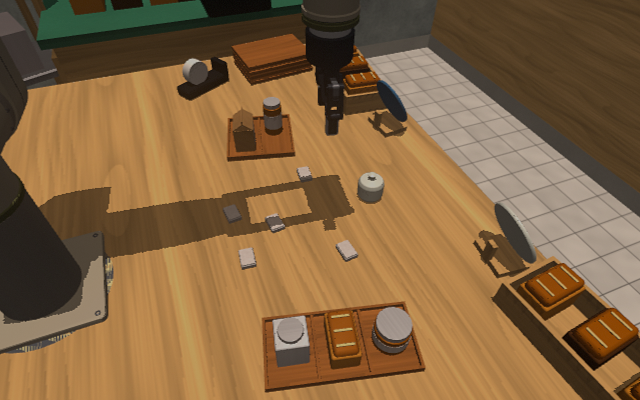

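Every item is upright in its place. The caddy (291,340), loaf (343,337) and squat jar (392,330) are in the long tray, with the carton (243,130) and tall jar (272,113) in the square tray. The crock hasn't moved, at (370,187). I'll settle the arm and hand in.

```bash
python3 -m creep '0 0 0 0 0 0 0;0 0 0 0 0 0 0;0 0 0 0 0 0 0;0 0 0 0 0 0 0' | head -2; python3 -c "
from cell import r
print(r.close_job())"
```

```text
clock: 33.38
tcp_pos: [564.6, -17.3, 243.2]
the job is handed in; nothing more can be done
None
```

Job handed in at about 33 s: both orders are made up with every item upright in its asked-for place and the butter crock not moved; the hand-in gave no verdict.

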